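# Clear the gluing jig and close it on the marquetry box

### The job

A sanding block has been left in the gluing jig, between the marquetry box and the fixed fence. Lay the block flat in the wide empty bay of the white tray, then slide the jaw by its red fin so that it pushes the box along the bed until the box sits flat against the fence with the jaw snug behind it; feel for the stop and go gently, because the veneer marks easily. Leave the glue jar, the cutter and the scissors where they are.

Things in the scene. Friction and masses are not known exactly. Their poses are not given: they have to be found in the camera images.
- jig: Fixed plywood bed of the gluing jig, 130 mm (its x) by 410 mm (its y, from -215 to +195 mm), 15 mm thick. Origin on the bench under the bed; the bed's upper face is at z = 15 mm. The jaw slides along the bed's y towards +y, where the fixed fence stands. There are no walls along the long sides.
- fence: Dark wooden fixed fence across the +y end of the bed, 120 mm (x) by 28 mm by 45 mm tall, standing on the bed (its top 60 mm above the bench). Origin at the lower edge of its face, the face that looks to the jig's -y; axes as the jig's.
- fence_face (a point): Centre of the fence's contact face, 22.5 mm above the bed, 165 mm along +y from the jig's origin; axes as the jig's.
- jaw (a joint): Travel of the sliding jaw in m: 0 = fully open (jaw face 290 mm from the fence face), grows as the jaw moves towards the fence; range 0 to 0.24. About 0.19 when the jaw is closed on the box. It stays where it is left and takes about 3 N to slide.
- jaw_face (a point): Centre of the jaw's contact face (dark wood, 100 mm wide in x, 20 mm thick, top 56 mm above the bench), 22.5 mm above the bed; axes as the jig's. The box touches both faces when jaw_face and fence_face are 100 mm apart.
- jaw_fin (a point): Point on the jaw's upright red fin at the height to grip it: 85 mm above the bench, 60 mm behind (-y of) the jaw face. The fin is 18 mm thick along the jig's y, 50 mm wide along its x, its top 100 mm above the bench; beside it is a flat aluminium carriage whose top is 30 mm above the bench.
- box: Closed wooden marquetry box, its top in coloured veneer stripes, 80 mm (its x) by 100 mm (its y, roughly along the bed) by 50 mm tall, about 0.35 kg. Origin at the centre of its underside. It stands on the bed between the jaw and the sanding block, a little askew.
- block: Cork sanding block with a yellow abrasive sole, 50 mm (its x) by 90 mm (its y, roughly along the bed) by 40 mm tall, about 0.12 kg. Origin at the centre of its underside. It starts on the bed between the box and the fence, sole down.
- tray: White tool tray, does not move, 200 mm (x) by 180 mm (y), walls 26 mm tall and 4 mm thick, floor 4 mm thick. Origin under its centre. A partition at y = +42 mm splits off a narrow bay with pens (+y side); the wide bay (-y side) is empty.
- tray_bay (a point): Centre of the floor of the tray's wide empty bay, 4 mm above the bench; the bay measures 192 mm (x) by 126 mm (y) inside; axes as the tray's.
- jar: Glue jar with a green cap, 60 mm across, 75 mm tall; origin at the centre of its underside. Bystander.
- cutter: Yellow utility cutter, blade drawn in, 150 by 30 by 18 mm, lying along its x; origin at the centre of its underside. Bystander.
- scissors: Scissors with red handles, about 180 mm long, lying flat along their x; origin on the bench near the pivot. Bystander.

How it is judged:
On the way, in this order (a step that is already met when the one before it is completed fails the run):
1. the sanding block lies flat in the wide bay of the tray, let go (x of block in the frame of tray_bay between -0.075 and 0.075 m and y of block in the frame of tray_bay between -0.042 and 0.042 m and z of block in the frame of tray_bay between -0.004 and 0.006 m and angle between block's own z axis and vertical below 0.12 rad and linear speed of block below 0.02 m/s and contact force between block and the fingers below 0.1 N), for 0.2 s.
2. the box sits flat against the fence and the jaw is snug behind it (y of box in the frame of fence_face between -0.054 and -0.046 m and x of box in the frame of fence_face between -0.035 and 0.035 m and z of box in the frame of fence_face between -0.0265 and -0.0185 m and angle between the y axis of box and the y axis of fence, either way round below 0.05 rad and angle between box's own z axis and vertical below 0.06 rad and linear speed of box below 0.01 m/s and y of jaw_face in the frame of fence_face above -0.1045 m), for 0.2 s.
At the end, for the whole second after the job is handed in: Block flat (7 degrees) on the floor of the tray's wide bay; box upright on the bed, against the fence (gap under 4 mm, square within 0.05 rad, within 35 mm of the fence's centre); jaw against the box (jaw face to fence face under 104.5 mm); all at rest (all of step 2 and x of block in the frame of tray_bay between -0.075 and 0.075 m and y of block in the frame of tray_bay between -0.042 and 0.042 m and z of block in the frame of tray_bay between -0.004 and 0.006 m and angle between block's own z axis and vertical below 0.12 rad and linear speed of block below 0.02 m/s); the robot touches nothing.
It fails at once if the box is pressed against the fence with more than 40 N (contact force between box and fence above 40 N).
It fails at once if the jar, the cutter or the scissors are shifted by more than 20 mm (distance of any of jar, cutter, scissors from where it was at the start of the episode above 0.02 m).
It fails at once if the jar is tipped (angle between jar's own z axis and vertical above 0.5 rad).
It also fails if it takes over 51 s, if anything falls off the work surface, if the arm or the gripper's body presses on something with over 40 N, if the wrist force passes 120 N, or if a joint passes its speed limit or range.

### The arm

A 6-joint arm with a two-finger parallel gripper is mounted at the origin on the work surface. World frame = base frame: x ahead of the robot, y to its left, z up, the work surface at z = 0. Lengths are in m, angles in rad, forces in N, time in s.
With the tool pointing down it reaches from about 0.35 to 0.725 m from the base axis. Payload 4.3 kg.
Tool frame: the origin (TCP) lies at the very end of the fingers, on their centre line; the grasp point (between the pads) lies 19 mm behind it (env.grip_depth is the y of the grasp point in the tool frame, in m); y points along the fingers, z is the direction in which the jaws open and shut, and the axes are right-handed (so a half turn about y gives the same grasp; the last joint's range is limited). The gripper opens to 85 mm and grips with 20 to 120 N. Pads are 22 mm wide; open, the fingers measure 114 mm over their backs; the gripper's body (76 mm by 85 mm) begins 54 mm behind the grasp point. The pads swing forward as they close: fully open they stand 13 mm farther back than shut.
Start: joints at [-1.352, 0.377, 0.081, 1.274, 0, 1.46], TCP at [0.186, -0.544, 0.231] pointing down, gripper open.
Joint ranges: [-2.72, 2.72], [-0.84, 1.66], [-1.02, 1.22], [-1.77, 2.12], [-1.37, 1.28], [-3.14, 3.14]. Speed limits (rad/s): [2.57, 2.57, 3.14, 3.14, 3.14, 3.14].

### API

Orientations are given as a unit quaternion [w, x, y, z].
In Python, from plant import monitor, grab_frame, order, env gives the robot as it stands. The module is installed in compiled form; this text tells all that it offers.
- The arm moves only by the tool servo_tool, never from a script. Its argument "moves" is a list of rows, each a list of 3 entries, a list of its own where there are three numbers: the shift along the tool's x, y, z in mm, then the turn about the tool's y in rad, then the opening, from -1 (shut) to 1 (fully open). A call has exactly 5 rows; each row shifts and turns the commanded pose from where the row before left it, along the tool's axes as they then stand; what a row does not reach is not made up. A row lasts 1/8 s, in which the tool goes at most 62.5 mm and 10.7 degrees, less where a joint would pass 70% of its speed; a pose out of reach is approached as far as the arm can. A call with a gripper value outside its range is refused whole. The fingers move at their own pace and stop on an object; the grip force is fixed at half the most. Time passes only in rows, so rows that do not move let the fingers close, or fill a call up. It gives the time, the measured TCP pose, the force and the opening at its end, in the units of the state.
- monitor.observe(): the state, without advancing time (a new reading comes with each control period).
- grab_frame(name): name is "side" or "top" or "wrist"; returns a dict with "pixels" (384x512x3 uint8, blue, green, red), "depth" (384x512 float32, m along the optical axis (not along the pixel's ray), 0 where there is no reading), "fovy" (degrees; the focal length in pixels is half the picture's height over the tangent of half this angle, whatever the lens; pixels are square), "cx", "cy" (the principal point, pixels), "k1" (the pictures are not rectified: a ray, as slopes to the right and down, at radius r is drawn at 1 + k1 r^2 times it, then the intrinsics apply), "rvec" (rotation vector, rad) and "tvec" (3), from world to camera coordinates, as OpenCV has them. Camera axes: x right, y down, z forward; pixel columns grow to the right and rows downward; lengths in m; the calibration is good to about 2 mm. A picture is of the moment at which its call begins.
- order.sign_off(): hands the job in, once; it reports no verdict.
The state is a dict: "time_s": time; "q": joint angles; "qd": joint speeds; "joint_torque": joint torques, N m; "tool_pos": TCP position; "eef_rot": TCP orientation; "contact_force": force on the tool from outside, world axes, zero at the start; "wrist_torque": the same for the moment, N m; "grip_width": finger opening in m.
Only numpy, scipy, OpenCV 4.12 (cv2) and the standard library are available. Lean on these libraries where they do the work, as an engineer would, in place of code of your own. Each camera call takes 0.05 s, during which the arm holds its last target.

## Working session

There is one attempt and no reset: what is moved stays moved. The work goes in short steps, Python scripts to look and compute and a tool call to move; the robot and the scene stay as the last step left them, time stands still between calls to the robot, and variables do not carry over. Pictures are saved under pics/ and viewed, and the job is handed in when it is done.

Besides the shell and the picture viewer there is one more tool, called after "Request:" by a JSON object that holds its "name" and its "arguments". servo_tool: Moves the arm, as the interface text tells. Its arguments: {"type":"object","properties":{"moves":{"type":"array","items":{"type":"array"}}},"required":["moves"]}

```bash
mkdir -p pics
cat > h.py <<'E'
import numpy as np, cv2
from scipy.spatial.transform import Rotation as R
from plant import monitor, grab_frame, order, env
def K(f):
    fl=f["pixels"].shape[0]/2/np.tan(np.radians(f["fovy"])/2)
    return np.array([[fl,0,f["cx"]],[0,fl,f["cy"]],[0,0,1]])
def cloud(f):
    h,w=f["depth"].shape
    u,v=np.meshgrid(np.arange(w),np.arange(h))
    p=np.stack([u,v],-1).reshape(-1,1,2).astype(np.float64)
    n=cv2.undistortPoints(p,K(f),np.array([f["k1"],0,0,0,0.])).reshape(h,w,2)
    d=f["depth"].astype(float)
    c=np.dstack([n*d[...,None],d])
    Rm=cv2.Rodrigues(np.array(f["rvec"],float))[0]
    return (c-np.array(f["tvec"]).reshape(3))@Rm
def save(name,f): cv2.imwrite(f"pics/{name}.png",f["pixels"])
E
python3 - <<'E'
from h import *
for n in("top","side"):
    f=grab_frame(n);save(n+"0",f);np.savez(n+"0.npz",**f)
    print({k:f[k] for k in("fovy","cx","cy","k1","rvec","tvec")})
s=monitor.observe();print(s, env.grip_depth)
print(R.from_quat(s["eef_rot"],scalar_first=True).as_matrix())
E
```

```text
{'fovy': 57.91088624675026, 'cx': 256.1191568535352, 'cy': 191.79118910916557, 'k1': -0.06619017369926421, 'rvec': array([ 2.19770794, -2.18348253,  0.07786261]), 'tvec': array([-0.02839812,  0.57233765,  1.07058506])}
{'fovy': 50.54435843188847, 'cx': 254.98105760937082, 'cy': 192.74061217704536, 'k1': -0.12137161874830998, 'rvec': array([ 0.18755886, -2.68314811,  1.49418981]), 'tvec': array([0.59944242, 0.11402153, 1.22569827])}
{'time_s': 0.1, 'q': array([-1.35230297e+00,  3.77979051e-01,  7.97600015e-02,  1.27438071e+00,
        2.95773228e-05,  1.46051138e+00]), 'qd': array([ 0.00073413, -0.00273718,  0.00310432,  0.00289763,  0.00128603,
       -0.00078976]), 'joint_torque': array([ 8.73163044e-04, -4.64697182e+01,  2.70580852e+01,  1.20017878e-02,
       -1.05990407e-04,  1.08382449e-05]), 'tool_pos': array([ 0.18555643, -0.54362513,  0.23046074]), 'eef_rot': array([ 0.11569375, -0.11574183,  0.69821088, -0.6969364 ]), 'contact_force': array([-0.51175694,  1.18834067, -0.04817186]), 'wrist_torque': array([ 0.01032947,  0.0068378 , -0.04056766]), 'grip_width': 0.08515702642962623} -0.0187
[[-9.46437570e-01 -3.62035067e-04  3.22886660e-01]
 [-3.22886783e-01  1.76696230e-03 -9.46435948e-01]
 [-2.27885554e-04 -9.99998373e-01 -1.78921584e-03]]
```

View pics/top0.png

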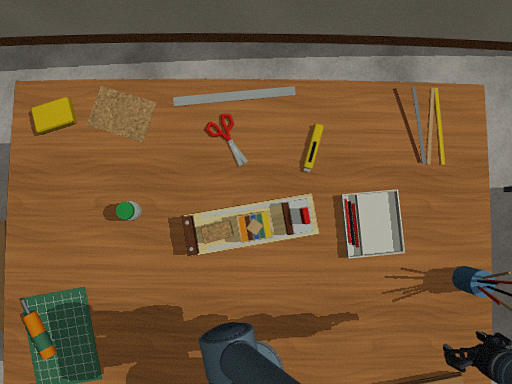

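View pics/side0.png

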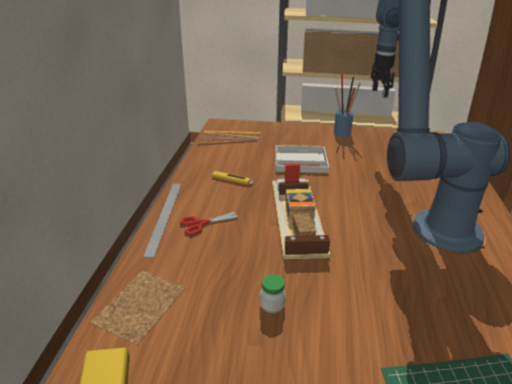

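The top view shows the fence at the left (190,234), then the block at (215,232), the box at (255,227), the jaw at (287,218) and the fin at (305,216). The tray is at (372,224) with its pen bay on the left at (351,224), and the wide bay centre is about (381,223). The jar is at (126,211), the scissors at (228,138) and the cutter at (313,148). Next I'll measure these from the depth.

```bash
cat > m.py <<'E'
from h import *
f=dict(np.load("top0.npz"));P=cloud(f);px=f["pixels"]
hsv=cv2.cvtColor(px,cv2.COLOR_BGR2HSV)
def g(u,v):print((u,v),P[v,u].round(4))
for u,v in[(190,234),(205,232),(215,232),(225,230),(255,227),(287,218),(305,216),(275,222),(381,223),(126,211),(343,195),(400,193),(404,256),(347,258),(400,300)]:g(u,v)
def rect(name,m):
    m=m.astype(np.uint8);n,l,st,c=cv2.connectedComponentsWithStats(m)
    i=1+np.argmax(st[1:,4]);q=P[l==i]
    r=cv2.minAreaRect((q[:,:2]*1000).astype(np.float32));print(name,len(q),np.round(r[0],1),np.round(r[1],1),round(r[2],1),"z",np.median(q[:,2]).round(4))
    return l==i
U,V=np.meshgrid(np.arange(512),np.arange(384))
Z=P[...,2]
roi=(U>165)&(U<330)&(V>185)&(V<265)
rect("fence",roi&(Z>.05)&(Z<.07)&(U<203))
rect("jig",roi&(Z>.009))
rect("box",roi&(Z>.06)&(Z<.072)&(U>225)&(U<280))
rect("block",roi&(Z>.046)&(Z<.062)&(U>199)&(U<242))
rect("jaw",roi&(Z>.046)&(Z<.065)&(U>278)&(U<297))
rect("fin",roi&(Z>.085)&(U>295))
rect("tray",(U>330)&(U<415)&(V>180)&(V<270)&(Z>.018))
big=cv2.resize(px[180:270,160:420],None,fx=3,fy=3,interpolation=cv2.INTER_CUBIC);cv2.imwrite("pics/crop0.png",big)
zz=cv2.applyColorMap(np.clip(Z[180:270,160:420]*2550,0,255).astype(np.uint8),cv2.COLORMAP_JET)
cv2.imwrite("pics/crop0z.png",np.vstack([big,cv2.resize(zz,None,fx=3,fy=3,interpolation=cv2.INTER_NEAREST)]))
E
python3 m.py
```

```text
(190, 234) [0.4412 0.1739 0.0569]
(205, 232) [0.4474 0.1292 0.0529]
(215, 232) [0.4477 0.0988 0.0542]
(225, 230) [0.454  0.0687 0.0543]
(255, 227) [ 0.464  -0.0218  0.0661]
(287, 218) [ 0.4913 -0.1185  0.0534]
(305, 216) [ 0.4978 -0.1668  0.0976]
(275, 222) [ 0.4781 -0.0848  0.0096]
(381, 223) [ 0.4761 -0.4253  0.0031]
(126, 211) [0.5087 0.3631 0.0781]
(343, 195) [ 0.5646 -0.3006  0.0122]
(400, 193) [ 0.5732 -0.4924 -0.0037]
(404, 256) [ 0.3703 -0.5011 -0.0007]
(347, 258) [ 0.365  -0.3143  0.0033]
(400, 300) [ 0.2305 -0.4865  0.0005]
fence 386 [437.8 176.1] [120.3  29.5] 10.0 z 0.0584
jig 5459 [471.6 -10.7] [130.5 409.3] 10.3 z 0.025
box 873 [466.5 -21. ] [ 79.8 100. ] 10.5 z 0.064
block 494 [449.3  94.4] [50.  89.9] 15.1 z 0.0535
jaw 225 [ 491.7 -121.8] [100.   20.2] 10.3 z 0.0546
fin 113 [ 500.6 -171. ] [49.3 18.3] 10.0 z 0.0984
tray 530 [ 462.5 -254.2] [202.2 460.9] 5.4 z 0.0238
```

```bash
cat >> m.py <<'E'
print("--")
rect("tray",(U>338)&(U<415)&(V>180)&(V<270)&(Z>.014))
m=(U>338)&(U<408)&(V>185)&(V<262)&(hsv[...,1]<45)&(hsv[...,2]>120)
rect("traywhite",m)
for z in(.058,.060,.062):rect("box",roi&(Z>z)&(Z<.075)&(U>225)&(U<285))
for z in(.042,.046,.05):rect("block",roi&(Z>z)&(Z<.062)&(U>200)&(U<240))
E
python3 m.py|sed -n '/--/,$p'
```

```text
--
tray 628 [ 462.5 -254.2] [202.2 460.9] 5.4 z 0.0232
traywhite 2614 [ 460.7 -258.8] [204.3 469.5] 5.6 z 0.003
box 892 [466.2 -21.1] [ 80.2 100. ] 10.3 z 0.0639
box 873 [466.5 -21. ] [ 79.8 100. ] 10.5 z 0.064
box 753 [466.3 -20.8] [79.5 99.7] 10.6 z 0.0643
block 496 [449.3  94.4] [50.  89.9] 15.1 z 0.0535
block 494 [449.3  94.4] [50.  89.9] 15.1 z 0.0535
block 478 [449.3  94.4] [50.  89.8] 15.1 z 0.0537
```

View pics/crop0z.png

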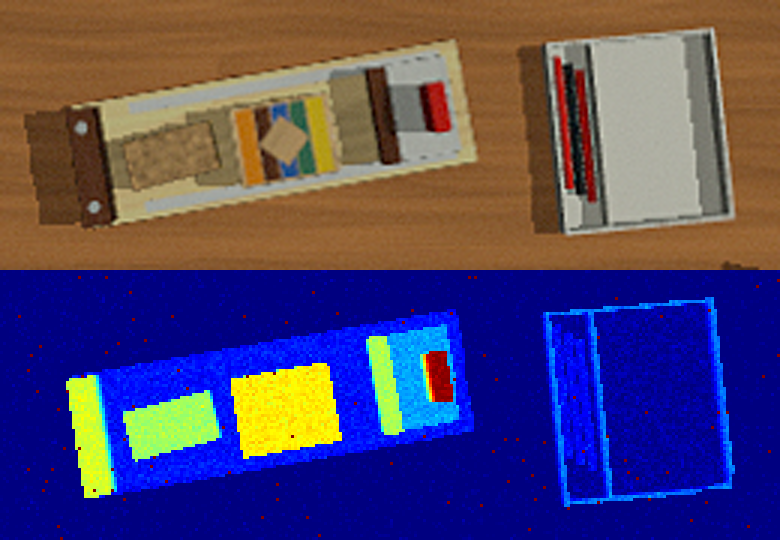

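```bash
cat >> m.py <<'E'
print("==")
Z=cv2.medianBlur(f["depth"],3);f2=dict(f);f2["depth"]=Z;P=cloud(f2);Z=P[...,2]
rect("tray",(U>338)&(U<409)&(V>185)&(V<263)&(Z>.016))
from scipy.optimize import minimize
for nm,m,w,h in(("box",roi&(Z>.058)&(Z<.075)&(U>225)&(U<285),80,100),("block",roi&(Z>.045)&(Z<.062)&(U>200)&(U<240),50,90),("fin",roi&(Z>.085)&(U>290),50,18),("fence",roi&(Z>.05)&(Z<.07)&(U<203),120,28)):
    rect(nm,m)
    n,l,st,c=cv2.connectedComponentsWithStats(m.astype(np.uint8));q=P[l==1+np.argmax(st[1:,4])][:,:2]*1000
    # moments-based orientation/centroid
    c=q.mean(0);ev,E=np.linalg.eigh(np.cov((q-c).T));v=E[:,1];print("  centroid",c.round(1),"long axis deg",np.degrees(np.arctan2(v[1],v[0])).round(1))
for u,v in((350,224),(380,200),(380,245)):g(u,v)
E
python3 m.py|sed -n '/==/,$p'
```

```text
==
tray 180 [ 471.4 -350.7] [201.5  49. ] 3.7 z 0.0216
box 892 [466.2 -21. ] [ 80.1 100.2] 10.4 z 0.0639
  centroid [466.3 -21. ] long axis deg 101.2
block 495 [448.8  94.7] [51.2 90.5] 14.4 z 0.0536
  centroid [449.3  94.3] long axis deg 105.0
fin 111 [ 501.  -171.1] [48.8 18.6] 11.1 z 0.098
  centroid [ 501.  -170.3] long axis deg -168.4
fence 391 [437.9 176.4] [120.5  29.4] 10.4 z 0.0583
  centroid [438.2 175.8] long axis deg -169.8
(350, 224) [ 0.4728 -0.3226  0.0105]
(380, 200) [ 0.5498 -0.4231  0.0031]
(380, 245) [ 0.406  -0.4214  0.0028]
```

```bash
cat > plan.py <<'E'
from h import *
def plan(wps,yaw_t,grip,n_min=5,step=58,pose=None,mult=5):
    """wps: world mm waypoints of TCP; yaw_t: target yaw (deg) of tool z axis"""
    s=monitor.observe();M=R.from_quat(s["eef_rot"],scalar_first=True).as_matrix()
    p=s["tool_pos"]*1000;
    print("now",p.round(1),"yaw",np.degrees(np.arctan2(M[1,2],M[0,2])).round(1),"F",s["contact_force"].round(1),"w",round(s["grip_width"],4),"t",s["time_s"])
    dy=(yaw_t-np.degrees(np.arctan2(M[1,2],M[0,2]))+180)%360-180
    turn=-np.radians(dy)
    pts=[p]+[np.array(w,float) for w in wps]
    L=[np.linalg.norm(b-a) for a,b in zip(pts,pts[1:])]
    tg=[]
    for a,b,l in zip(pts,pts[1:],L):
        k=max(1,int(np.ceil(l/step)));tg+=[a+(b-a)*(i+1)/k for i in range(k)]
    n=max(n_min,len(tg),int(np.ceil(abs(turn)/.17)));n=-(-n//mult)*mult
    nt=max(1,int(np.ceil(abs(turn)/.17)))
    tg+=[tg[-1]]*(n-len(tg))
    rows=[];done=0
    for i,t in enumerate(tg):
        d=np.round(M.T@(t-p)).astype(int)
        u=round(turn*min(1,(i+1)/nt)-done,3)
        rows.append([d.tolist(),u,grip]);p=p+M@d;M=M@R.from_rotvec([0,u,0]).as_matrix();done+=u
    for i in range(0,n,5):print(rows[i:i+5])
E
python3 - <<'E'
from plan import *
plan([(330,-350,210),(449,94,140)],15,1)
E
```

```text
now [ 185.6 -543.6  230.5] yaw -71.2 F [-0.5  1.2 -0. ] w 0.0852 t 0.1
[[[-40, 4, -27], np.float64(-0.167), 1], [[-44, 4, -21], np.float64(-0.167), 1], [[-46, 4, -12], np.float64(-0.167), 1], [[-48, 5, -5], np.float64(-0.167), 1], [[-49, 4, 3], np.float64(-0.167), 1]]
[[[-50, 8, -7], np.float64(-0.168), 1], [[-51, 7, 1], np.float64(-0.167), 1], [[-50, 8, 10], np.float64(-0.167), 1], [[-48, 8, 17], np.float64(-0.167), 1], [[-44, 8, 26], np.float64(0.0), 1]]
[[[-45, 8, 26], np.float64(0.0), 1], [[-44, 8, 25], np.float64(0.0), 1], [[-44, 8, 26], np.float64(0.0), 1], [[-44, 7, 25], np.float64(0.0), 1], [[0, 0, 0], np.float64(0.0), 1]]
```

Request:
{"name": "servo_tool", "arguments": {"moves": [[[-40,4,-27],-0.167,1],[[-44,4,-21],-0.167,1],[[-46,4,-12],-0.167,1],[[-48,5,-5],-0.167,1],[[-49,4,3],-0.167,1]]}}

```text
time_s: 0.72
tool_pos: [0.3307, -0.3487, 0.2097]
eef_rot: [0.39, -0.39, 0.59, -0.589]
contact_force: [0.4, -0.2, 0.2]
grip_width: 0.0856
```

Run:
```python
from plan import *
plan([(449,94,140)],15,1)
```

```text
now [ 330.7 -348.7  209.7] yaw -23.0 F [ 0.4 -0.2  0.2] w 0.0856 t 0.725
[[[-57, 9, -8], np.float64(-0.166), 1], [[-57, 8, 1], np.float64(-0.166), 1], [[-56, 9, 11], np.float64(-0.166), 1], [[-54, 9, 20], np.float64(-0.166), 1], [[-49, 9, 29], np.float64(0.0), 1]]
[[[-50, 8, 28], np.float64(0.0), 1], [[-50, 9, 29], np.float64(0.0), 1], [[-49, 9, 29], np.float64(0.0), 1], [[0, 0, 0], np.float64(0.0), 1], [[0, 0, 0], np.float64(0.0), 1]]
```

Tracks as predicted.

Request:
{"name": "servo_tool", "arguments": {"moves": [[[-57,9,-8],-0.166,1],[[-57,8,1],-0.166,1],[[-56,9,11],-0.166,1],[[-54,9,20],-0.166,1],[[-49,9,29],0,1]]}}

```text
time_s: 1.35
tool_pos: [0.4057, -0.0724, 0.1659]
eef_rot: [-0.56, 0.56, -0.432, 0.432]
contact_force: [0.6, -0.4, -0.0]
grip_width: 0.0857
```

Request:
{"name": "servo_tool", "arguments": {"moves": [[[-50,8,28],0,1],[[-50,9,29],0,1],[[-49,9,29],0,1],[[0,0,0],0,1],[[0,0,0],0,1]]}}

```text
time_s: 1.98
tool_pos: [0.4505, 0.0915, 0.1399]
eef_rot: [-0.56, 0.561, -0.432, 0.431]
contact_force: [0.0, -0.4, 0.7]
grip_width: 0.0851
```

Run:
```python
from plan import *
plan([(449.3,94.4,20)],15,1,step=30)
f=grab_frame("wrist");save("w1",f)
f["depth"]=cv2.medianBlur(f["depth"],3);P=cloud(f);Z=P[...,2]
m=((Z>.048)&(Z<.062)).astype(np.uint8)
n,l,st,c=cv2.connectedComponentsWithStats(m)
for i in range(1,n):
    if st[i,4]>1500:
        q=P[l==i][:,:2]*1000;r=cv2.minAreaRect(q.astype(np.float32));print(st[i],q.mean(0).round(1),r)
```

```text
now [450.5  91.5 139.9] yaw 14.8 F [ 0.  -0.4  0.7] w 0.0851 t 1.975
[[[-1, 30, 0], np.float64(-0.004), 1], [[-1, 30, 0], np.float64(-0.0), 1], [[0, 30, 0], np.float64(-0.0), 1], [[-1, 30, 0], np.float64(-0.0), 1], [[0, 0, 0], np.float64(-0.0), 1]]
[ 177   46  193   61 8826] [438.8 176.5] ((439.64080810546875, 176.55967712402344), (119.8464126586914, 28.451332092285156), 10.237957000732422)
[ 219  133   75  122 8627] [449.5  98.6] ((450.3068542480469, 95.37950134277344), (50.20597839355469, 89.6863784790039), 14.947033882141113)
```

View pics/w1.png

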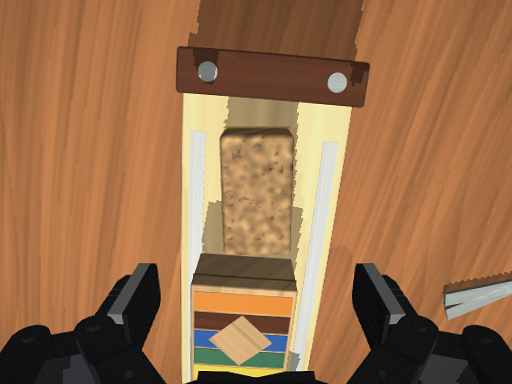

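The wrist view shows the block at (257,192) between the fence at (272,76) and the box at (243,310), centred between the fingers. It gives a centre of (450,95) mm and a yaw of 15°, which agrees with the top camera. I'm descending now.

Request:
{"name": "servo_tool", "arguments": {"moves": [[[-1,30,0],0,1],[[-1,30,0],0,1],[[-1,30,0],0,1],[[0,22,0],0,1],[[0,8,0],0,1]]}}

```text
time_s: 2.65
tool_pos: [0.4492, 0.093, 0.0194]
eef_rot: [-0.559, 0.56, -0.433, 0.432]
contact_force: [0.4, 0.2, 0.0]
grip_width: 0.0851
```

Request:
{"name": "servo_tool", "arguments": {"moves": [[[0,0,0],0,1],[[0,0,0],0,0.2],[[0,0,0],0,-0.4],[[0,0,0],0,-1],[[0,0,0],0,-1]]}}

```text
time_s: 3.28
tool_pos: [0.4515, 0.0946, 0.0214]
eef_rot: [0.56, -0.56, 0.431, -0.432]
contact_force: [-1.7, -0.9, 5.8]
grip_width: 0.0488
```

Request:
{"name": "servo_tool", "arguments": {"moves": [[[0,0,0],0,-1],[[0,0,0],0,-1],[[0,-10,0],0,-1],[[0,-20,0],0,-1],[[0,-30,0],0,-1]]}}

```text
time_s: 3.9
tool_pos: [0.4493, 0.0946, 0.0807]
eef_rot: [-0.559, 0.56, -0.432, 0.431]
contact_force: [-0.1, 0.6, -0.7]
grip_width: 0.0497
```

Run:
```python
from plan import *
f=grab_frame("wrist");save("w2",f)
plan([(452,94,150),(480,-170,170),(477,-438,120)],3.7,-1,step=50)
```

```text
now [452.2  94.9  84.7] yaw 14.7 F [0.6 0.1 1.9] w 0.0493 t 3.95
[[[0, -33, 0], np.float64(0.096), -1], [[1, -32, 0], np.float64(0.097), -1], [[44, -4, 2], np.float64(-0.0), -1], [[44, -3, 2], np.float64(-0.0), -1], [[44, -3, 1], np.float64(-0.0), -1]]
[[[45, -4, 2], np.float64(-0.0), -1], [[44, -3, 2], np.float64(-0.0), -1], [[44, -3, 2], np.float64(-0.0), -1], [[45, 8, -3], np.float64(-0.0), -1], [[44, 8, -4], np.float64(-0.0), -1]]
[[[45, 9, -3], np.float64(-0.0), -1], [[44, 8, -4], np.float64(-0.0), -1], [[45, 8, -3], np.float64(-0.0), -1], [[44, 9, -3], np.float64(-0.0), -1], [[0, 0, 0], np.float64(-0.0), -1]]
```

View pics/w2.png

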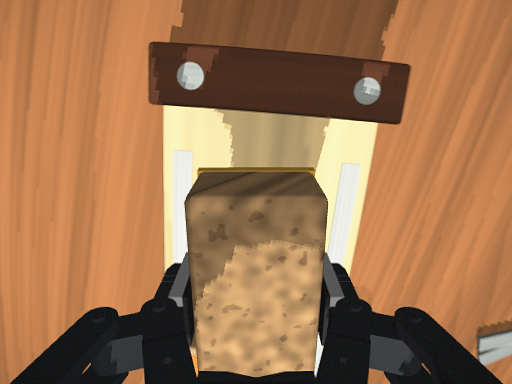

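The block is held, with its top at (257,280) between the pads and the opening at 49 mm. I'm carrying it over the jig at 150–170 mm to the tray.

Request:
{"name": "servo_tool", "arguments": {"moves": [[[0,-33,0],0.096,-1],[[1,-32,0],0.097,-1],[[44,-4,2],0,-1],[[44,-3,2],0,-1],[[44,-3,1],0,-1]]}}

```text
time_s: 4.58
tool_pos: [0.4641, -0.0389, 0.1559]
eef_rot: [0.516, -0.516, 0.483, -0.484]
contact_force: [1.6, -1.3, -1.3]
grip_width: 0.0494
```

Request:
{"name": "servo_tool", "arguments": {"moves": [[[45,-4,2],0,-1],[[44,-3,2],0,-1],[[44,-3,2],0,-1],[[45,8,-3],0,-1],[[44,8,-4],0,-1]]}}

```text
time_s: 5.2
tool_pos: [0.4772, -0.2609, 0.1495]
eef_rot: [0.516, -0.516, 0.483, -0.484]
contact_force: [1.1, -0.3, -1.0]
grip_width: 0.0492
```

Request:
{"name": "servo_tool", "arguments": {"moves": [[[45,9,-3],0,-1],[[44,8,-4],0,-1],[[45,8,-3],0,-1],[[44,9,-3],0,-1],[[0,0,0],0,-1]]}}

```text
time_s: 5.82
tool_pos: [0.4747, -0.4406, 0.1141]
eef_rot: [-0.515, 0.515, -0.485, 0.484]
contact_force: [-0.7, 1.4, -1.4]
grip_width: 0.0494
```

Run:
```python
from plan import *
plan([(477,-438,20)],3.7,-1,step=20)
f=grab_frame("wrist");save("w3",f)
f=grab_frame("top");save("t3",f)
f["depth"]=cv2.medianBlur(f["depth"],3);P=cloud(f);Z=P[...,2]
cv2.imwrite("pics/t3c.png",cv2.resize(f["pixels"][170:280,300:430],None,fx=4,fy=4))
```

```text
now [ 474.7 -440.6  114.1] yaw 3.5 F [-0.7  1.4 -1.4] w 0.0494 t 5.825
[[[0, 19, 1], np.float64(-0.004), -1], [[-1, 19, 0], np.float64(-0.0), -1], [[0, 18, 1], np.float64(-0.0), -1], [[-1, 19, 0], np.float64(-0.0), -1], [[0, 19, 1], np.float64(-0.0), -1]]
```

View pics/w3.png

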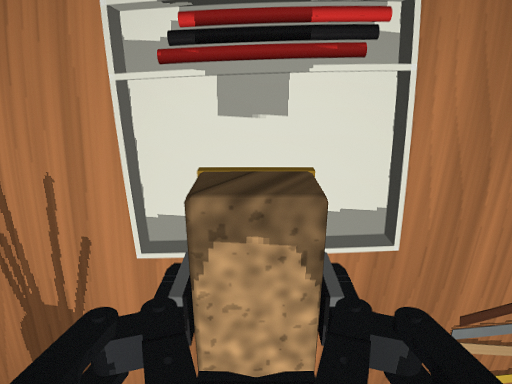

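View pics/t3c.png

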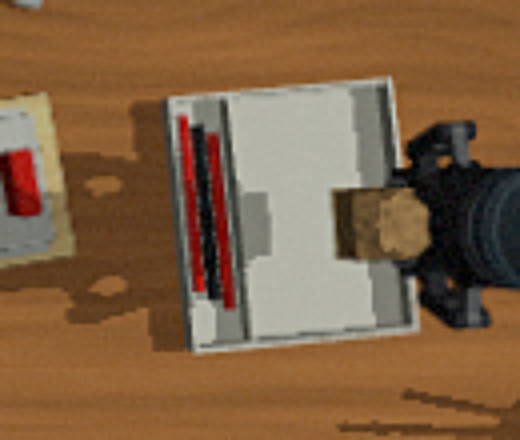

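The views show the held block over the wide bay, with its apparent offset coming from height parallax. I'll check the tray with wrist depth before lowering.

Run:
```python
from plan import *
f=grab_frame("wrist");f["depth"]=cv2.medianBlur(f["depth"],3);P=cloud(f)
for u,v in[(113,73),(411,67),(139,254),(398,248),(270,100),(180,180),(257,280),(257,175)]:
    print((u,v),(P[v,u]*1000).round(1))
Z=P[...,2];m=(Z>.019)&(Z<.03)
q=P[m]*1000;print(q.min(0),q.max(0),len(q))
m[:60]=0
r=cv2.minAreaRect((P[m][:,:2]*1000).astype(np.float32));print(r)
```

```text
(113, 73) [ 377.8 -354.9   25.1]
(411, 67) [ 570.6 -338.6   25.2]
(139, 254) [ 389.6 -485.7   24.8]
(398, 248) [ 5.994e+02 -4.805e+02 -4.000e-01]
(270, 100) [ 481.7 -367.7    2.9]
(180, 180) [ 417.3 -431.4    3. ]
(257, 280) [ 475.6 -424.3  147.5]
(257, 175) [ 473.6 -392.   120.4]
[ 369.86990576 -491.12566883   19.00004217] [ 586.16686532 -297.6986513    26.38974692] 8651
((479.8006286621094, -410.4363098144531), (201.83416748046875, 145.76800537109375), 5.140318393707275)
```

The wrist and top estimates of the bay's y disagree by about 25 mm, so I'm resolving that first.

Run:
```python
from plan import *
U,V=np.meshgrid(np.arange(512),np.arange(384))
f=dict(np.load("top0.npz"));P=cloud(f);Z=P[...,2]
m=(U>335)&(U<412)&(V>183)&(V<266)&(Z>.02)&(Z<.03)
q=P[m]*1000;q=q[:,:2]
for a in(3,4,5):
    c,s=np.cos(np.radians(a)),np.sin(np.radians(a));o=np.array([475,-400])
    x=(q-o)@[c,s];y=(q-o)@[-s,c];h,e=np.histogram(y,bins=np.arange(-110,112,4));print(a,[(int(b),int(k)) for b,k in zip(e,h) if k>8])
    h,e=np.histogram(x,bins=np.arange(-120,122,4));print("  x",[(int(b),int(k)) for b,k in zip(e,h) if k>8])
f=grab_frame("wrist");P=cloud(f);Z=P[...,2];m=(Z>.021)&(Z<.028)
q=P[m]*1000;q=q[:,:2];
for a in(3,4,5):
    c,s=np.cos(np.radians(a)),np.sin(np.radians(a))
    x=(q-o)@[c,s];y=(q-o)@[-s,c];h,e=np.histogram(y,bins=np.arange(-110,112,4));print("w",a,[(int(b),int(k)) for b,k in zip(e,h) if k>150]);h,e=np.histogram(x,bins=np.arange(-120,122,4));print("  x",[(int(b),int(k)) for b,k in zip(e,h) if k>250])
```

```text
3 [(-86, 35), (-82, 47), (-78, 34), (42, 15), (46, 45), (50, 45), (54, 12), (90, 25), (94, 50), (98, 33)]
  x [(-104, 10), (-100, 50), (-96, 22), (-72, 12), (-44, 10), (-16, 10), (0, 9), (16, 9), (44, 9), (76, 10), (92, 9), (96, 36), (100, 35)]
4 [(-86, 25), (-82, 63), (-78, 29), (46, 52), (50, 51), (90, 17), (94, 70), (98, 24)]
  x [(-100, 53), (-96, 26), (-80, 9), (-64, 10), (-52, 9), (-36, 11), (-24, 10), (8, 11), (20, 9), (48, 9), (80, 9), (96, 37), (100, 40)]
5 [(-86, 22), (-82, 78), (-78, 20), (46, 50), (50, 59), (90, 12), (94, 79), (98, 20)]
  x [(-100, 54), (-96, 28), (-76, 9), (-72, 9), (-44, 9), (48, 9), (56, 9), (96, 36), (100, 43)]
w 3 [(-86, 266), (-82, 220), (-78, 369), (42, 379), (46, 996), (50, 716), (86, 209), (90, 1061), (94, 395)]
  x [(-100, 490), (-96, 1136), (-92, 499), (96, 864), (100, 956)]
w 4 [(-86, 166), (-82, 465), (-78, 246), (42, 216), (46, 1351), (50, 538), (90, 1077), (94, 477)]
  x [(-100, 318), (-96, 1386), (-92, 408), (96, 723), (100, 1221)]
w 5 [(-82, 658), (46, 1581), (50, 424), (90, 1105), (94, 448)]
  x [(-96, 1647), (-92, 317), (96, 602), (100, 1433)]
```

Both cameras now agree on walls at −81, +49 and +95 mm along y and a yaw of 5°. That puts the bay centre at (478,−416). My earlier figure had misidentified the wall band.

Run:
```python
from plan import *
plan([(478,-416,90),(478,-416,13)],5,-1,step=30)
```

```text
now [ 475.6 -436.7  115.6] yaw 3.7 F [-0.5  0.1 -1.2] w 0.0491 t 6.025
[[[-10, 13, 2], np.float64(-0.022), -1], [[-10, 13, 2], np.float64(-0.0), -1], [[0, 25, 0], np.float64(-0.0), -1], [[0, 26, 0], np.float64(-0.0), -1], [[0, 26, 0], np.float64(-0.0), -1]]
```

Request:
{"name": "servo_tool", "arguments": {"moves": [[[-10,13,2],-0.022,-1],[[-10,13,2],0,-1],[[0,25,0],0,-1],[[0,25,0],0,-1],[[0,18,0],0,-1]]}}

```text
time_s: 6.65
tool_pos: [0.4781, -0.4158, 0.0209]
eef_rot: [0.522, -0.521, 0.478, -0.477]
contact_force: [0.2, 0.4, -1.1]
grip_width: 0.0491
```

Request:
{"name": "servo_tool", "arguments": {"moves": [[[0,4,0],0,-1],[[0,2,0],0,-1],[[0,2,0],0,-1],[[0,1,0],0,-1],[[0,0,0],0,-1]]}}

```text
time_s: 7.28
tool_pos: [0.4782, -0.4179, 0.0126]
eef_rot: [-0.521, 0.521, -0.478, 0.478]
contact_force: [-0.3, 0.3, -0.2]
grip_width: 0.0493
```

Request:
{"name": "servo_tool", "arguments": {"moves": [[[0,1,0],0,-1],[[0,1,0],0,-1],[[0,0,0],0,-1],[[0,0,0],0,-0.2],[[0,0,0],0,0.1]]}}

```text
time_s: 7.9
tool_pos: [0.4781, -0.4178, 0.0104]
eef_rot: [-0.521, 0.521, -0.478, 0.478]
contact_force: [-0.8, -0.6, 1.4]
grip_width: 0.0493
```

Request:
{"name": "servo_tool", "arguments": {"moves": [[[0,0,0],0,0.4],[[0,0,0],0,0.7],[[0,0,0],0,0.7],[[0,-20,0],0,0.7],[[0,-40,0],0,0.7]]}}

```text
time_s: 8.52
tool_pos: [0.4766, -0.4161, 0.0688]
eef_rot: [0.521, -0.521, 0.48, -0.476]
contact_force: [0.7, -0.3, 0.2]
grip_width: 0.0728
```

Request:
{"name": "servo_tool", "arguments": {"moves": [[[0,-50,0],0,0.7],[[0,-50,0],0,0.7],[[0,0,0],0,0.7],[[0,0,0],0,0.7],[[0,0,0],0,0.7]]}}

```text
time_s: 9.15
tool_pos: [0.4772, -0.4167, 0.1684]
eef_rot: [0.521, -0.521, 0.479, -0.477]
contact_force: [0.4, 1.3, -0.3]
grip_width: 0.0725
```

Run:
```python
from plan import *
for n in("wrist","top"):
    f=grab_frame(n);save(n+"4",f);np.savez(n+"4.npz",**f);f["depth"]=cv2.medianBlur(f["depth"],3);P=cloud(f);Z=P[...,2]
    m=((Z>.033)&(Z<.055)&(P[...,1]<-.33)&(P[...,1]>-.5)&(P[...,0]>.38)&(P[...,0]<.57)).astype(np.uint8)
    k,l,st,c=cv2.connectedComponentsWithStats(m);i=1+np.argmax(st[1:,4]);q=P[l==i]*1000
    print(n,len(q),cv2.minAreaRect(q[:,:2].astype(np.float32)),"z",np.median(q[:,2]),q[:,2].std())
    A=np.c_[q[:,:2]-q[:,:2].mean(0),np.ones(len(q))];print(np.linalg.lstsq(A,q[:,2],rcond=None)[0])
plan([],5,.7) if 0 else print(monitor.observe()["tool_pos"])
```

```text
wrist 6483 ((478.5280456542969, -416.3520202636719), (50.14005661010742, 89.31394958496094), 4.985509395599365) z 42.73504988917699 0.8240347131449663
[ 9.16592798e-04 -5.92739072e-03  4.25864805e+01]
top 471 ((476.5388488769531, -416.994873046875), (50.77788543701172, 90.17542266845703), 4.655308723449707) z 42.12266131802475 1.3271317443478339
[ 4.81038969e-03 -4.71856739e-03  4.18946289e+01]
[ 0.47725144 -0.4168357   0.16850524]
```

View pics/wrist4.png

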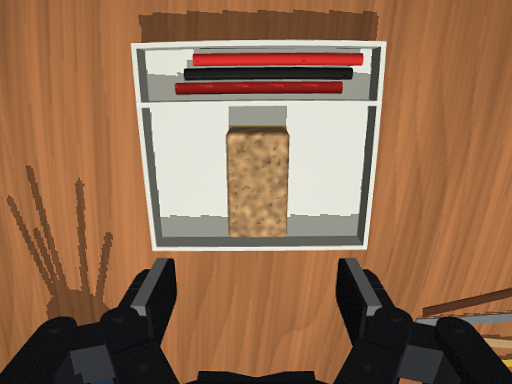

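The block lies flat in the bay: its top is at 42–43 mm, its centre is at (478,−416), and its slope is under 0.01. Step 1 is met. I'm re-measuring the jig and planning the fin grasp.

```bash
cat > jig.py <<'E'
from plan import *
def jig(n="top",f=None):
    f=f or grab_frame(n);f["depth"]=cv2.medianBlur(f["depth"],3);P=cloud(f)*1000
    o=np.array([438.5,176.2]);a=np.radians(10.25)
    yv=np.array([-np.sin(a),np.cos(a)]);xv=np.array([np.cos(a),np.sin(a)])
    o=o-14*yv # fence face
    X=(P[...,:2]-o)@xv;Y=(P[...,:2]-o)@yv;Z=P[...,2]
    for nm,m in(("fence",(abs(X)<75)&(Y>-6)&(Y<40)&(Z>50)&(Z<66)),("box",(abs(X)<65)&(Y<3)&(Y>-270)&(Z>60)&(Z<75)),("jaw",(abs(X)<60)&(Y<-90)&(Y>-310)&(Z>49)&(Z<60)),("fin",(abs(X)<40)&(Y<-120)&(Z>90)&(Z<105))):
        k,l,st,c=cv2.connectedComponentsWithStats(m.astype(np.uint8))
        if k<2: print(nm,"none");continue
        s=l==1+np.argmax(st[1:,4]);q=np.c_[X[s],Y[s]];r=cv2.minAreaRect(q.astype(np.float32))
        print(nm,len(q),"rect",np.round(r[0],1),np.round(r[1],1),round(r[2],1),"mean",q.mean(0).round(1),"y1-99%",np.percentile(q[:,1],[1,99]).round(1),"z",np.median(Z[s]).round(1))
E
python3 - <<'E'
from jig import *
jig(f=dict(np.load("top4.npz")))
plan([(501,-171,150)],100.25,1,step=40)
E
```

```text
fence 389 rect [-0.7 14.5] [120.2  29.6] 0.1 mean [-0.2 13.7] y1-99% [ 0.2 28.4] z 58.2
box 887 rect [  -7.6 -185. ] [79.8 99.9] 0.3 mean [  -7.5 -185. ] y1-99% [-234.1 -136.2] z 64.1
jaw 220 rect [  -0.6 -288.6] [ 20.9 100. ] 90.0 mean [  -0.5 -288.5] y1-99% [-298.9 -278.8] z 54.2
fin 108 rect [-3.000e-01 -3.388e+02] [18.1 48.7] 89.8 mean [  -0.  -338.2] y1-99% [-347.3 -329.9] z 98.3
now [ 477.3 -416.8  168.5] yaw 4.9 F [-0.2 -0.2 -1.2] w 0.0724 t 9.25
[[[-35, 3, 6], np.float64(-0.166), 1], [[-33, 2, 12], np.float64(-0.167), 1], [[-30, 3, 18], np.float64(-0.166), 1], [[-28, 3, 22], np.float64(-0.167), 1], [[-23, 3, 26], np.float64(-0.166), 1]]
[[[-19, 2, 30], np.float64(-0.166), 1], [[-13, 3, 33], np.float64(-0.167), 1], [[0, 0, 0], np.float64(-0.166), 1], [[0, 0, 0], np.float64(-0.166), 1], [[0, 0, 0], np.float64(-0.167), 1]]
```

Request:
{"name": "servo_tool", "arguments": {"moves": [[[-35,3,6],-0.166,1],[[-33,2,12],-0.167,1],[[-30,3,18],-0.166,1],[[-28,3,22],-0.167,1],[[-23,3,26],-0.166,1]]}}

```text
time_s: 9.88
tool_pos: [0.4942, -0.241, 0.1553]
eef_rot: [0.671, -0.67, 0.225, -0.224]
contact_force: [-0.2, -0.8, 0.3]
grip_width: 0.0853
```

Request:
{"name": "servo_tool", "arguments": {"moves": [[[-19,2,30],-0.166,1],[[-13,3,33],-0.167,1],[[0,0,0],-0.166,1],[[0,0,0],-0.166,1],[[0,0,0],-0.167,1]]}}

```text
time_s: 10.5
tool_pos: [0.5013, -0.1714, 0.1504]
eef_rot: [0.704, -0.704, -0.065, 0.066]
contact_force: [0.1, -0.2, 0.1]
grip_width: 0.0856
```

Run:
```python
from jig import *
f=grab_frame("wrist");save("w5",f);jig(f=f)
plan([(500.8,-171,67)],100.25,1,step=25)
```

```text
fence none
box 11519 rect [  -6.6 -187.4] [80.3 95.3] 0.6 mean [  -7.4 -194.6] y1-99% [-234.5 -146.3] z 64.2
jaw 3632 rect [   0.3 -288.4] [20.6 99.8] 89.9 mean [  -3.  -289.1] y1-99% [-298.5 -278.6] z 54.8
fin 2239 rect [   0.5 -338.6] [18.  49.7] 89.9 mean [  -1.9 -338.6] y1-99% [-347.5 -329.9] z 98.7
now [ 501.3 -171.5  150.4] yaw 100.8 F [0.5 0.5 0.2] w 0.0848 t 10.55
[[[0, 21, 0], np.float64(0.009), 1], [[0, 21, 0], np.float64(0.0), 1], [[0, 21, 0], np.float64(0.0), 1], [[0, 20, 1], np.float64(0.0), 1], [[0, 0, 0], np.float64(0.0), 1]]
```

View pics/w5.png

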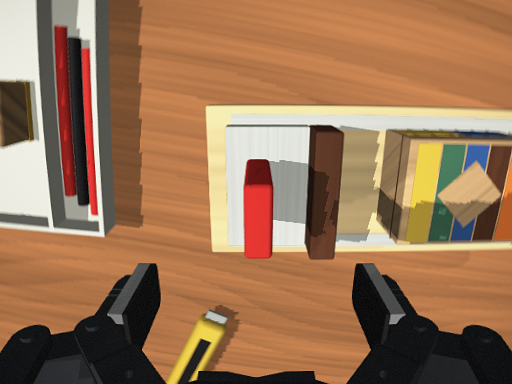

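The fin at (258,210) is centred between the fingers at (258), and the jaw plate is at (322,190). I'm descending and gripping the fin.

Request:
{"name": "servo_tool", "arguments": {"moves": [[[0,25,0],0.009,1],[[0,25,0],0,1],[[0,22,0],0,1],[[0,10,0],0,1],[[0,0,0],0,0.5]]}}

```text
time_s: 11.18
tool_pos: [0.5011, -0.1716, 0.0685]
eef_rot: [0.705, -0.704, -0.059, 0.06]
contact_force: [0.1, 0.6, 0.7]
grip_width: 0.0701
```

Request:
{"name": "servo_tool", "arguments": {"moves": [[[0,0,0],0,0.1],[[0,0,0],0,-0.2],[[0,0,0],0,-0.4],[[0,0,0],0,-0.6],[[0,0,0],0,-1]]}}

```text
time_s: 11.8
tool_pos: [0.5022, -0.1717, 0.0699]
eef_rot: [0.705, -0.705, -0.061, 0.06]
contact_force: [-0.7, 1.2, 5.2]
grip_width: 0.0167
```

Request:
{"name": "servo_tool", "arguments": {"moves": [[[0,0,0],0,-1],[[0,0,0],0,-1],[[0,0,0],0,-1],[[0,0,0],0,-1],[[0,0,0],0,-1]]}}

```text
time_s: 12.42
tool_pos: [0.5022, -0.1717, 0.0699]
eef_rot: [0.705, -0.705, -0.061, 0.06]
contact_force: [-1.6, 1.2, 4.7]
grip_width: 0.0173
```

Run:
```python
from jig import *
jig()
plan([(500.8,-171,67)],100.25,-1)
```

```text
fence 392 rect [-0.8 14.3] [120.2  28.8] 0.0 mean [-0.6 13.5] y1-99% [ 0.2 28.4] z 58.5
box 887 rect [  -7.7 -185. ] [ 79.9 100. ] 0.1 mean [  -7.7 -185.1] y1-99% [-234.  -136.4] z 63.8
jaw 179 rect [  -1.  -291.9] [22.5 99.6] 89.9 mean [-2.000e-01 -2.897e+02] y1-99% [-300.6 -280.7] z 54.2
fin none
now [ 502.2 -171.7   69.9] yaw 99.8 F [-0.9  2.2  5.1] w 0.017 t 12.475
[[[-1, 3, 1], np.float64(-0.008), -1], [[0, 0, 0], np.float64(0.0), -1], [[0, 0, 0], np.float64(0.0), -1], [[0, 0, 0], np.float64(0.0), -1], [[0, 0, 0], np.float64(0.0), -1]]
```

Request:
{"name": "servo_tool", "arguments": {"moves": [[[0,0,2],-0.004,-1],[[0,0,5],-0.004,-1],[[0,0,8],0,-1],[[0,0,8],0,-1],[[0,0,8],0,-1]]}}

```text
time_s: 13.1
tool_pos: [0.4969, -0.1421, 0.0699]
eef_rot: [-0.704, 0.705, 0.063, -0.062]
contact_force: [-1.5, -2.9, 4.5]
grip_width: 0.0169
```

Request:
{"name": "servo_tool", "arguments": {"moves": [[[0,0,4],0,-1],[[0,0,3],0,-1],[[0,0,3],0,-1],[[0,0,4],0,-1],[[0,0,5],0,-1]]}}

```text
time_s: 13.72
tool_pos: [0.4936, -0.1241, 0.0699]
eef_rot: [-0.703, 0.706, 0.063, -0.062]
contact_force: [-1.3, -5.8, 4.5]
grip_width: 0.0169
```

Run:
```python
from jig import *
jig()
f=grab_frame("side");save("s6",f)
a=np.radians(10.25);o=np.array([438.5,176.2])-14*np.array([-np.sin(a),np.cos(a)])
s=monitor.observe();d=s["tool_pos"][:2]*1000-o
print("tcp jig x,y",d@[np.cos(a),np.sin(a)],d@[-np.sin(a),np.cos(a)])
plan([(500.8,-171,67)],100.25,-1)
```

```text
fence 390 rect [-0.7 14.6] [120.3  28.8] 0.2 mean [-0.9 13.7] y1-99% [ 0.4 28.3] z 58.4
box 894 rect [  -7.7 -182.5] [101.1  80. ] 90.0 mean [  -7.6 -182.1] y1-99% [-231.  -133.2] z 63.9
jaw 83 rect [  29.8 -241.5] [37.7 22.2] 5.6 mean [  29.6 -242.1] y1-99% [-252.4 -231.8] z 54.8
fin none
tcp jig x,y 0.796391012030706 -290.6290803790051
now [ 493.5 -123.4   69.9] yaw 100.2 F [-0.8 -3.7  5.6] w 0.0175 t 13.825
[[[-1, 3, -48], np.float64(-0.002), -1], [[0, 0, 0], np.float64(0.0), -1], [[0, 0, 0], np.float64(0.0), -1], [[0, 0, 0], np.float64(0.0), -1], [[0, 0, 0], np.float64(0.0), -1]]
```

View pics/s6.png

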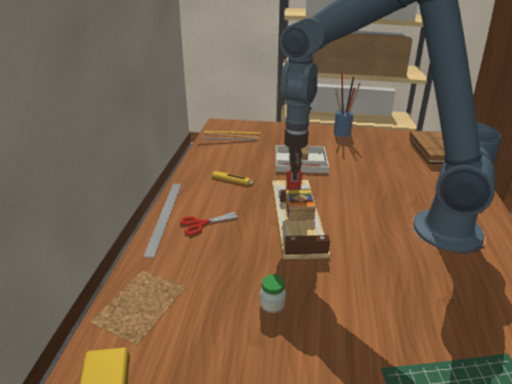

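The side view shows the gripper on the fin at (293,180), with the box now moving and the bystanders clear. The box has about 132 mm left to go.

Request:
{"name": "servo_tool", "arguments": {"moves": [[[0,0,5],0,-1],[[0,0,5],0,-1],[[0,0,6],0,-1],[[0,0,6],0,-1],[[0,0,6],0,-1]]}}

```text
time_s: 14.45
tool_pos: [0.4886, -0.0965, 0.0699]
eef_rot: [-0.703, 0.706, 0.063, -0.062]
contact_force: [-1.4, -6.2, 6.2]
grip_width: 0.0168
```

Request:
{"name": "servo_tool", "arguments": {"moves": [[[0,0,6],0,-1],[[0,0,6],0,-1],[[0,0,6],0,-1],[[0,0,6],0,-1],[[0,0,6],0,-1]]}}

```text
time_s: 15.08
tool_pos: [0.4833, -0.0669, 0.0699]
eef_rot: [-0.703, 0.706, 0.063, -0.062]
contact_force: [-1.4, -6.6, 5.2]
grip_width: 0.0172
```

Request:
{"name": "servo_tool", "arguments": {"moves": [[[0,0,6],0,-1],[[0,0,6],0,-1],[[0,0,6],0,-1],[[0,0,6],0,-1],[[0,0,5],0,-1]]}}

```text
time_s: 15.7
tool_pos: [0.4781, -0.0383, 0.0699]
eef_rot: [-0.703, 0.706, 0.063, -0.062]
contact_force: [-1.5, -6.3, 6.2]
grip_width: 0.0172
```

Request:
{"name": "servo_tool", "arguments": {"moves": [[[0,0,5],0,-1],[[0,0,5],0,-1],[[0,0,4],0,-1],[[0,0,4],0,-1],[[0,0,2],0,-1]]}}

```text
time_s: 16.32
tool_pos: [0.4745, -0.0186, 0.0699]
eef_rot: [-0.703, 0.706, 0.063, -0.062]
contact_force: [-2.0, -5.9, 6.4]
grip_width: 0.0173
```

```bash
cat > st.py <<'E'
from jig import *
a=np.radians(10.25);o=np.array([438.5,176.2])-14*np.array([-np.sin(a),np.cos(a)])
s=monitor.observe();d=s["tool_pos"][:2]*1000-o;F=s["contact_force"]
print("tcp jig x,y",(d@[np.cos(a),np.sin(a)]).round(1),(d@[-np.sin(a),np.cos(a)]).round(1),"Fy",(F[:2]@[-np.sin(a),np.cos(a)]).round(1),s["time_s"])
plan([(500.8,-171,67)],100.25,-1)
E
python3 - <<'E'
from jig import *
jig()
import st
E
```

```text
fence 388 rect [-0.7 14.4] [120.3  28.9] 0.1 mean [-0.2 13.7] y1-99% [ 0.4 28.5] z 58.6
box 486 rect [ -7.4 -54.3] [62.4 83.8] 84.8 mean [ -5.7 -52.4] y1-99% [-85.1 -25.3] z 64.0
jaw none
fin none
tcp jig x,y 0.8 -183.9 Fy -4.9 16.375
now [474.5 -18.4  69.9] yaw 100.1 F [-1.9 -5.4  6.7] w 0.017 t 16.375
[[[0, 1, -52], np.float64(-0.002), -1], [[-1, 1, -51], np.float64(-0.0), -1], [[0, 1, -52], np.float64(-0.0), -1], [[0, 0, 0], np.float64(-0.0), -1], [[0, 0, 0], np.float64(-0.0), -1]]
```

About 25 mm remain. I'm slowing down and watching the force, whose baseline is about −6 N.

Request:
{"name": "servo_tool", "arguments": {"moves": [[[0,0,2],0,-1],[[0,0,2],0,-1],[[0,0,2],0,-1],[[0,0,2],0,-1],[[0,0,2],0,-1]]}}

```text
time_s: 17.0
tool_pos: [0.4728, -0.0089, 0.0699]
eef_rot: [-0.703, 0.706, 0.063, -0.062]
contact_force: [-1.4, -6.4, 5.8]
grip_width: 0.0174
```

Request:
{"name": "servo_tool", "arguments": {"moves": [[[0,0,2],0,-1],[[0,0,2],0,-1],[[0,0,1],0,-1],[[0,0,1],0,-1],[[0,0,1],0,-1]]}}

```text
time_s: 17.62
tool_pos: [0.4715, -0.002, 0.0699]
eef_rot: [-0.703, 0.706, 0.063, -0.062]
contact_force: [-1.9, -6.2, 7.1]
grip_width: 0.017
```

Run:
```python
from jig import *
jig()
import st
f=grab_frame("wrist");save("w7",f);np.savez("w7.npz",**f);jig(f=f)
```

```text
fence 386 rect [-0.7 14.5] [ 28.5 120.3] 89.7 mean [-0.2 13.8] y1-99% [ 0.4 28.4] z 58.3
box 363 rect [ -7. -32.] [49.8 82.9] 86.9 mean [ -5.2 -28.6] y1-99% [-54.9  -8.3] z 64.0
jaw none
fin none
tcp jig x,y 0.8 -167.2 Fy -5.4 17.675
now [471.5  -1.9  69.9] yaw 100.1 F [-0.8 -5.7  6.7] w 0.0171 t 17.675
[[[0, 1, -57], np.float64(-0.002), -1], [[-1, 1, -57], np.float64(-0.0), -1], [[0, 1, -58], np.float64(-0.0), -1], [[0, 0, 0], np.float64(-0.0), -1], [[0, 0, 0], np.float64(-0.0), -1]]
fence none
box 19525 rect [ -6.3 -68.1] [80.6 81. ] 0.1 mean [ -8.6 -75.2] y1-99% [-107.6  -34. ] z 64.2
jaw 7210 rect [  -5.5 -109.3] [37.6 87.9] 89.4 mean [ -12.1 -117. ] y1-99% [-127.7  -96.2] z 54.8
fin 6302 rect [   0.3 -167.4] [42.2 46.8] 52.1 mean [  -4.4 -167.5] y1-99% [-188.1 -146.9] z 98.7
```

View pics/w7.png

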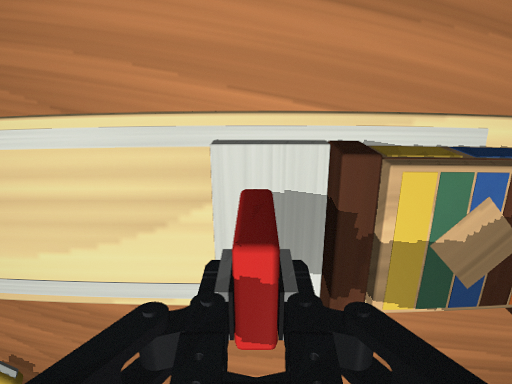

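The wrist view shows the jaw plate at (350,220) snug behind the box, whose back edge is at (385,235). About 7 mm remain to the fence.

Request:
{"name": "servo_tool", "arguments": {"moves": [[[0,0,1],0,-1],[[0,0,1],0,-1],[[0,0,1],0,-1],[[0,0,1],0,-1],[[0,0,1],0,-1]]}}

```text
time_s: 18.35
tool_pos: [0.4706, 0.0029, 0.0699]
eef_rot: [-0.703, 0.706, 0.063, -0.062]
contact_force: [-0.6, -6.0, 6.5]
grip_width: 0.0171
```

Request:
{"name": "servo_tool", "arguments": {"moves": [[[0,0,0.5],0,-1],[[0,0,0.5],0,-1],[[0,0,0.5],0,-1],[[0,0,0],0,-1],[[0,0,0],0,-1]]}}

```text
time_s: 18.98
tool_pos: [0.4703, 0.0044, 0.0699]
eef_rot: [-0.703, 0.705, 0.063, -0.062]
contact_force: [-1.4, -5.9, 7.1]
grip_width: 0.0169
```

Request:
{"name": "servo_tool", "arguments": {"moves": [[[0,0,0.5],0,-1],[[0,0,0.5],0,-1],[[0,0,0],0,-1],[[0,0,0],0,-1],[[0,0,0],0,-1]]}}

```text
time_s: 19.6
tool_pos: [0.4702, 0.0054, 0.0699]
eef_rot: [-0.703, 0.705, 0.063, -0.062]
contact_force: [-1.6, -6.0, 7.0]
grip_width: 0.0169
```

Run:
```python
from jig import *
jig()
import st
```

```text
fence 426 rect [-0.7 11.4] [ 34.6 120.2] 89.7 mean [-0.9 12.1] y1-99% [-5.4 28.4] z 58.7
box 321 rect [ -6.4 -14.5] [46.1 80.6] 80.8 mean [ -4.4 -16.9] y1-99% [-40.2   2.1] z 63.6
jaw none
fin none
tcp jig x,y 0.8 -159.7 Fy -5.6 19.65
now [470.2   5.4  69.9] yaw 100.1 F [-1.8 -6.   6.9] w 0.0173 t 19.65
[[[0, 1, -45], np.float64(-0.002), -1], [[-1, 1, -45], np.float64(-0.0), -1], [[0, 1, -44], np.float64(-0.0), -1], [[0, 1, -45], np.float64(-0.0), -1], [[0, 0, 0], np.float64(-0.0), -1]]
```

Very close. From here I'm using single 0.5 mm steps, with a reading after each.

Request:
{"name": "servo_tool", "arguments": {"moves": [[[0,0,0.5],0,-1],[[0,0,0],0,-1],[[0,0,0],0,-1],[[0,0,0],0,-1],[[0,0,0],0,-1]]}}

```text
time_s: 20.27
tool_pos: [0.4701, 0.0057, 0.0699]
eef_rot: [-0.703, 0.706, 0.063, -0.062]
contact_force: [-0.7, -6.2, 6.4]
grip_width: 0.0172
```

Request:
{"name": "servo_tool", "arguments": {"moves": [[[0,0,0.5],0,-1],[[0,0,0],0,-1],[[0,0,0],0,-1],[[0,0,0],0,-1],[[0,0,0],0,-1]]}}

```text
time_s: 20.9
tool_pos: [0.4702, 0.0057, 0.0699]
eef_rot: [-0.703, 0.706, 0.063, -0.062]
contact_force: [-1.2, -7.3, 7.4]
grip_width: 0.0174
```

Request:
{"name": "servo_tool", "arguments": {"moves": [[[0,0,0.5],0,-1],[[0,0,0],0,-1],[[0,0,0],0,-1],[[0,0,0],0,-1],[[0,0,0],0,-1]]}}

```text
time_s: 21.52
tool_pos: [0.4701, 0.0057, 0.0699]
eef_rot: [-0.702, 0.706, 0.062, -0.062]
contact_force: [-1.1, -8.9, 6.3]
grip_width: 0.0172
```

Request:
{"name": "servo_tool", "arguments": {"moves": [[[0,0,0.5],0,-1],[[0,0,0],0,-1],[[0,0,0],0,-1],[[0,0,0],0,-1],[[0,0,0],0,-1]]}}

```text
time_s: 22.15
tool_pos: [0.4701, 0.0057, 0.0699]
eef_rot: [-0.702, 0.707, 0.062, -0.062]
contact_force: [-0.7, -11.6, 4.9]
grip_width: 0.017
```

The stop is felt: the tool stays put at y = 5.7 mm while the force climbs from 6 to 11.6 N. I'm relaxing the push, opening the fingers a little and lifting off.

Request:
{"name": "servo_tool", "arguments": {"moves": [[[0,0,-0.5],0,-1],[[0,0,-0.5],0,-1],[[0,0,0],0,-0.6],[[0,0,0],0,-0.4],[[0,0,0],0,-0.2]]}}

```text
time_s: 22.78
tool_pos: [0.469, 0.0081, 0.0688]
eef_rot: [0.705, -0.704, -0.063, 0.063]
contact_force: [-0.1, -0.4, 0.1]
grip_width: 0.0341
```

Request:
{"name": "servo_tool", "arguments": {"moves": [[[0,0,0],0,-0.2],[[0,0,0],0,-0.2],[[0,0,0],0,-0.2],[[0,0,0],0,-0.2],[[0,0,0],0,-0.2]]}}

```text
time_s: 23.4
tool_pos: [0.4696, 0.0077, 0.0693]
eef_rot: [-0.704, 0.704, 0.063, -0.063]
contact_force: [-1.0, -0.4, 0.4]
grip_width: 0.0342
```

Request:
{"name": "servo_tool", "arguments": {"moves": [[[0,-5,-1],0,-0.2],[[0,-15,0],0,-0.2],[[0,-30,0],0,-0.2],[[0,-40,0],0,-0.2],[[0,-40,0],0,-0.2]]}}

```text
time_s: 24.02
tool_pos: [0.4695, 0.0067, 0.2008]
eef_rot: [-0.704, 0.704, 0.063, -0.063]
contact_force: [0.1, 1.3, -0.2]
grip_width: 0.0343
```

Request:
{"name": "servo_tool", "arguments": {"moves": [[[0,0,-50],0,-0.2],[[0,0,-55],0,-0.2],[[0,0,-55],0,-0.2],[[0,0,-55],0,-0.2],[[0,0,0],0,-0.2]]}}

```text
time_s: 24.65
tool_pos: [0.5084, -0.2086, 0.1994]
eef_rot: [-0.704, 0.705, 0.061, -0.061]
contact_force: [-1.0, -0.2, 0.0]
grip_width: 0.0341
```

Run:
```python
from jig import *
f=grab_frame("top");save("t8",f);jig(f=f)
f["depth"]=cv2.medianBlur(f["depth"],3);P=cloud(f);Z=P[...,2]
m=((Z>.033)&(Z<.055)&(P[...,1]<-.33)&(P[...,1]>-.5)&(P[...,0]>.38)&(P[...,0]<.57)).astype(np.uint8)
k,l,st,c=cv2.connectedComponentsWithStats(m);q=P[l==1+np.argmax(st[1:,4])]*1000
print(cv2.minAreaRect(q[:,:2].astype(np.float32)),np.median(q[:,2]))
cv2.imwrite("pics/t8c.png",cv2.resize(f["pixels"][90:270,100:420],None,fx=2.4,fy=2.4))
f=grab_frame("wrist");save("w8",f)
```

```text
fence 426 rect [-0.7 11.4] [ 34.9 120.2] 89.8 mean [-1.1 12.1] y1-99% [-5.5 28.1] z 58.9
box 905 rect [ -7.7 -48.7] [ 80.2 102.8] 0.3 mean [ -7.7 -49.5] y1-99% [-99.1   1.1] z 63.9
jaw 228 rect [  -0.4 -108.9] [23.2 99.2] 89.3 mean [  -1.3 -109.8] y1-99% [-119.9  -99.6] z 54.7
fin 106 rect [  -0.6 -160.2] [18.  50.1] 89.9 mean [  -0.5 -160.3] y1-99% [-169.2 -151.3] z 98.0Traceback (most recent call last):
  File "<stdin>", line 5, in <module>
    return _wrapfunc(a, 'argmax', axis=axis, out=out, **kwds)
    return bound(*args, **kwds)
ValueError: attempt to get argmax of an empty sequence
```

Run:
```python
from jig import *
f=grab_frame("side");save("s9",f);f["depth"]=cv2.medianBlur(f["depth"],3);P=cloud(f)
m=((P[...,2]>.033)&(P[...,2]<.055)&(P[...,1]<-.34)&(P[...,1]>-.48)&(P[...,0]>.4)&(P[...,0]<.56));q=P[m]*1000
print(len(q), q.mean(0) if len(q) else "",monitor.observe()["contact_force"])
a=cv2.imread("pics/t8.png")[90:270,100:420];b=f["pixels"][110:300,130:380]
cv2.imwrite("pics/c9.png",np.hstack([cv2.resize(a,(400,300)),cv2.resize(b,(395,300))]))
```

```text
150 [ 479.34488372 -406.33913538   42.96077521] [ 0.19187393  0.38756777 -0.06880507]
```

View pics/c9.png

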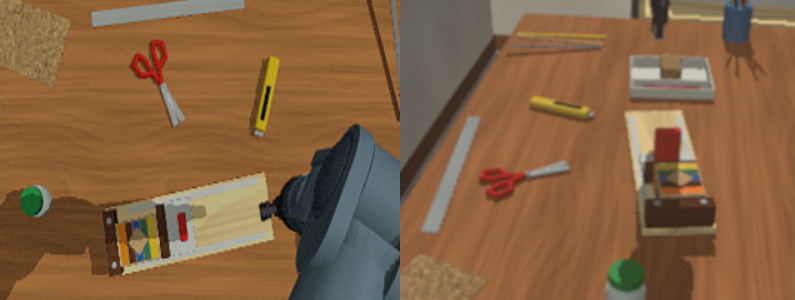

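In the composite, the box is clamped between fence and jaw at (140,245) on the left. On the right, the block is in the tray at (670,65), and the jar, cutter and scissors look unmoved. The arm is clear of everything, so I'm handing in.

```bash
python3 -c "
from plant import order
print(order.sign_off())"
```

```text
the job is handed in; nothing more can be done
None
```

The sanding block is lying flat in the tray's wide bay, and the box is against the fence with the jaw snug behind it. I handed the job in at about 25 s; no verdict was reported.

- **Block:** it sits about 1 mm from the centre of the bay, and its top measured 42–43 mm against an expected 44 mm. An early estimate of the bay's position was about 23 mm off; I caught it with the wrist camera and corrected it before lowering the block. In the last check the arm hid the block from the top camera, but the side camera showed it still in place at the right height.
- **Box and jaw:** I pushed the jaw by its fin until it stopped, at about 12 N on the wrist against about 6 N while sliding. After letting go, the box centre measured 49.5 mm from the fence face, 7.7 mm off the fence's centre and square within about 0.3°. The jaw face was about 100 mm from the fence.
- **Bystanders:** the jar, cutter and scissors look unmoved in the pictures, though I did not measure their positions. The arm ended clear, with near-zero contact force.

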